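# Pack the passed measuring set into the transport tray

## Robot

A 6-joint arm with a two-finger parallel gripper is mounted at the origin on the work surface. World frame = base frame: x ahead of the robot, y to its left, z up, the work surface at z = 0. Lengths are in mm, angles in rad, forces in N, time in s.
With the tool pointing down it reaches from about 350 to 975 mm from the base axis. Payload 7.1 kg.
Tool frame: the origin (TCP) lies at the centre of the arm's flange, where the gripper is bolted on; the fingertips stand 182 mm ahead of it and the grasp point (between the pads) lies 163 mm ahead of it; z points along the fingers, y is the line along which they close (so a half turn about z gives the same grasp; the last joint's range is limited). The gripper opens to 88 mm and grips with 3 to 60 N. Pads are 20 mm wide; open, the fingers measure 115 mm over their backs; the gripper's body (75 mm by 178 mm) begins 61 mm behind the grasp point.
Start: joints at [-1.255, 0.423, 1.63, -0, 1.089, -0.019], TCP at [205.38, -590.276, 404.675] pointing down, gripper open.
Joint ranges: [-3, 3], [-0.9, 2.11], [0.09, 2.58], [-1.31, 4.45], [0.11, 2.69], [-2.54, 2.54]. Speed limits (rad/s): [2.39, 2.39, 3.01, 3.14, 3.14, 3.14].

## Interface

Orientations are given as a rotation vector (axis times angle).
In Python, from workcell import readout, get_image, ctrl gives the robot as it stands.
- The arm moves only by the tool step_arm, never from a script. Its argument "targets" is a list that holds one entry, the list of rows, each a list of 7 numbers: the shift along the world's x, y, z as a fraction of full scale, then the turn, a rotation vector about the world's x, y, z as a fraction of full scale, then the opening, from 0 (shut) to 1 (fully open). In form: [[[dx, dy, dz, wx, wy, wz, claw], ...]]. A call has exactly 5 rows; each row shifts and turns the commanded pose from where the row before left it; what a row does not reach is not made up. Full scale, the value 1, is 0.05 m for a shift and 4 degrees for a turn. A row lasts 1/8 s, in which the tool goes at most 62.5 mm and 10.7 degrees, less where a joint would pass 70% of its speed; a pose out of reach is approached as far as the arm can. A call with a number of a shift or a turn outside -1 to 1 is refused whole. A call with a gripper value outside its range is refused whole. The fingers move at their own pace and stop on an object; the grip force is fixed at half the most. Time passes only in rows, so rows that do not move let the fingers close, or fill a call up. It gives the time, the measured TCP pose, the force, the opening and the grip force at its end, in the units of the state.
- readout.get_obs(): the state, without advancing time (a new reading comes with each control period).
- get_image(name): name is "scene" or "top" or "wrist"; returns a dict with "pixels" (480x640x3 uint8, red, green, blue), "intrinsics" (3x3 intrinsics, pixels), "extrinsics" (4x4, takes a point from world to camera coordinates). Camera axes: x right, y down, z forward; pixel columns grow to the right and rows downward; lengths in mm; the calibration is good to about 2 mm. A picture is of the moment at which its call begins. There is no depth.
- ctrl.close_job(): hands the job in; it is judged then, once.
The state is a dict: "t": time; "qpos": joint angles; "qvel": joint speeds; "joint_torque": joint torques, N m; "ee_pos": TCP position; "orientation": TCP orientation; "ft_force": force on the tool from outside, world axes, zero at the start; "moment": the same for the moment, N m; "width": finger opening in mm; "grasp_force": force on a finger pad.
Only numpy, scipy, OpenCV 4.12 (cv2) and the standard library are available. Lean on these libraries where they do the work, as an engineer would, in place of code of your own. Each camera call takes 0.05 s, during which the arm holds its last target. There are 200 camera calls.

## Task

Pack the measuring set that passed calibration into the black transport tray: set the energy meter, the isolating transducer, the monitoring relay and the current transformer that carry green test seals each into the nest whose pocket is cut for it, upright with the sealed side up and fully down on the pocket floor. Leave the energy meter and the monitoring relay with red seals (failed) standing where they are.

Things in the scene. Friction and masses are not known exactly. Their poses are not given: they have to be found in the camera images.
- meter: Passed energy meter: light-grey rail module on its back, front up, 90 (x) x 52.5 (y) x 62 mm high; middle 45 mm of x is 62 high, the screw shoulders 44; y faces flush over the full height. On top a dark display with pale screen and a green seal (47.5 x 15 mm). Origin: centre of underside; x along the length, y across the flat faces to grip, z up; a half turn makes no difference. 0.19 kg.
- transducer: Passed isolating transducer: light-grey rail module on its back, front up, 90 (x) x 35 (y) x 62 mm high; middle 45 mm of x is 62 high, the screw shoulders 44; y faces flush over the full height. On top a blue band and a green seal (30 x 15 mm). Origin: centre of underside; x along the length, y across the flat faces to grip, z up; a half turn makes no difference. 0.13 kg.
- relay: Passed monitoring relay: light-grey rail module on its back, front up, 90 (x) x 22.5 (y) x 62 mm high; middle 45 mm of x is 62 high, the screw shoulders 44; y faces flush over the full height. On top two small blue dials and a green seal (17.5 x 15 mm). Origin: centre of underside; x along the length, y across the flat faces to grip, z up; a half turn makes no difference. 0.09 kg.
- transformer: Passed current transformer: dark-grey block upright on its foot, 60 (x) x 28 (y) x 64 mm high; foot 7 mm high, 30 wide; above 53 mm it is 52 long; 22 mm round window along y, 30 mm up. On top a green seal (20 x 26 mm) between two brass screws. Origin: centre of underside; y across the faces to grip (above the window), z up; a half turn makes no difference. 0.22 kg.
- meter_failed: Failed energy meter: light-grey rail module on its back, front up, 90 (x) x 52.5 (y) x 62 mm high; middle 45 mm of x is 62 high, the screw shoulders 44; y faces flush over the full height. On top a dark display with pale screen and a red seal (47.5 x 15 mm). Origin: centre of underside; x along the length, y across the flat faces to grip, z up; a half turn makes no difference. Leave.
- relay_failed: Failed monitoring relay: light-grey rail module on its back, front up, 90 (x) x 22.5 (y) x 62 mm high; middle 45 mm of x is 62 high, the screw shoulders 44; y faces flush over the full height. On top two small blue dials and a red seal (17.5 x 15 mm). Origin: centre of underside; x along the length, y across the flat faces to grip, z up; a half turn makes no difference. Leave.
- nest_meter: Nest for the energy meter in the black tray, fixed: charcoal block 122 x 92 mm, 20 mm high, with a yellow-floored pocket 110 (x) x 74 (y) mm. Origin: centre of its underside, 4 mm above the bench; pocket centred, floor 4 mm and rim 20 mm above the origin. The four nests fill the tray two by two in any arrangement; the tray wall (6 mm thick) rises 24 mm above the bench, level with the rims.
- nest_transducer: Nest for the isolating transducer in the black tray, fixed: charcoal block 122 x 92 mm, 20 mm high, with a yellow-floored pocket 110 (x) x 55 (y) mm. Origin: centre of its underside, 4 mm above the bench; pocket centred, floor 4 mm and rim 20 mm above the origin. The four nests fill the tray two by two in any arrangement; the tray wall (6 mm thick) rises 24 mm above the bench, level with the rims.
- nest_relay: Nest for the monitoring relay in the black tray, fixed: charcoal block 122 x 92 mm, 20 mm high, with a yellow-floored pocket 110 (x) x 40 (y) mm. Origin: centre of its underside, 4 mm above the bench; pocket centred, floor 4 mm and rim 20 mm above the origin. The four nests fill the tray two by two in any arrangement; the tray wall (6 mm thick) rises 24 mm above the bench, level with the rims.
- nest_transformer: Nest for the current transformer in the black tray, fixed: charcoal block 122 x 92 mm, 20 mm high, with a yellow-floored pocket 80 (x) x 50 (y) mm. Origin: centre of its underside, 4 mm above the bench; pocket centred, floor 4 mm and rim 20 mm above the origin. The four nests fill the tray two by two in any arrangement; the tray wall (6 mm thick) rises 24 mm above the bench, level with the rims.
There are look-alikes about, which are no part of the job. What is shaped like the nest_transformer but purple is not meant.

How it is judged:
By the outcome, as a careful person would: the job done as asked, in the order asked, and still so for the second after the job is handed in, with the robot touching nothing.
It also fails if it takes over 120 s, if anything falls off the work surface, if the arm or the gripper's body presses on something with over 40 N, if the wrist force passes 120 N, or if a joint passes its speed limit or range.

## Working session

There is one attempt and no reset: what is moved stays moved. The work goes in short steps, Python scripts to look and compute and a tool call to move; the robot and the scene stay as the last step left them, time stands still between calls to the robot, and variables do not carry over. Pictures are saved under pics/ and viewed, at most 16 in all, crops included, and the job is handed in when it is done.

Besides the shell and the picture viewer there is one more tool, called after ">>>" as name(argument=value, ...), one argument or row to a line, values as JSON. step_arm: Moves the arm, as the interface text tells. Shift numbers are shares of 0.05 m and turn numbers shares of 4 degrees, none past 1 either way. Its arguments: {"type":"object","properties":{"targets":{"type":"array"}},"required":["targets"]}

```bash
mkdir -p pics; cat > h.py <<'E'
import numpy as np, cv2
from workcell import readout, get_image, ctrl
def snap(name,fn):
    d=get_image(name); cv2.imwrite('pics/'+fn+'.png',cv2.cvtColor(d['pixels'],cv2.COLOR_RGB2BGR))
    np.savez('pics/'+fn+'.npz',K=d['intrinsics'],E=d['extrinsics']); return d
def px2w(fn,uv,z):
    c=np.load('pics/'+fn+'.npz');K,E=c['K'],c['E'];R,t=E[:3,:3],E[:3,3]
    o=-R.T@t; r=R.T@np.linalg.inv(K)@np.array([uv[0],uv[1],1.]); return o+r*(z-o[2])/r[2]
def w2px(fn,p):
    c=np.load('pics/'+fn+'.npz');K,E=c['K'],c['E'];q=K@(E[:3,:3]@np.array(p)+E[:3,3]); return q[:2]/q[2]
E
python3 - <<'E'
from h import *
for n in('top','scene'):
    d=snap(n,n+'1'); E=d['extrinsics']; print(n,-E[:3,:3].T@E[:3,3],d['intrinsics'][0,0])
print(readout.get_obs())
E
```

```text
top [  68.34788066  154.24828774 1763.64695515] 600.3114862095206
scene [1496.12864053 -814.78363549  954.32331709] 577.1289613641828
{'t': 0.1, 'qpos': array([-1.25500044e+00,  4.23785685e-01,  1.63062571e+00,  1.11413496e-05,
        1.08861468e+00, -1.90441432e-02]), 'qvel': array([-1.48892607e-03, -1.37986181e-03, -1.04279168e-03, -1.85193668e-03,
       -9.52454790e-06,  1.19415875e-03]), 'joint_torque': array([ 1.27332994e-03, -5.45613992e+01, -2.74323839e+01,  6.45084959e-02,
        1.88682089e-02, -2.67690842e-05]), 'ee_pos': array([ 205.30512437, -590.04280001,  403.96120693]), 'orientation': array([-3.09626887e+00, -5.23267351e-01,  3.17389701e-04]), 'ft_force': array([-0.23054966, -0.47776912, -0.64755182]), 'moment': array([ 0.01879758, -0.00189735,  0.03792414]), 'grasp_force': 0.0, 'width': 88.12675910550745}
```

View pics/top1.png

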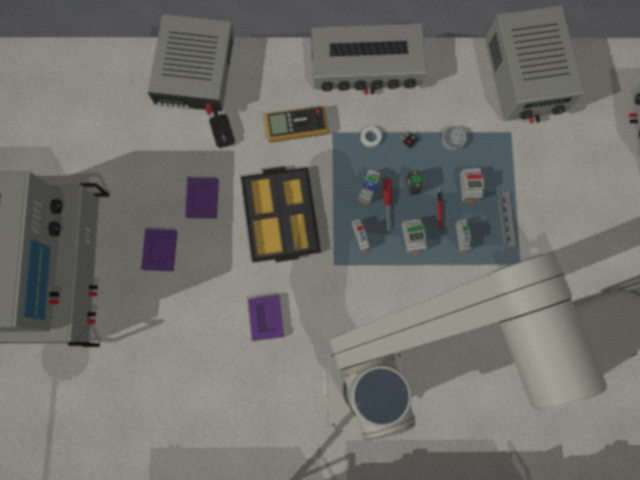

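View pics/scene1.png

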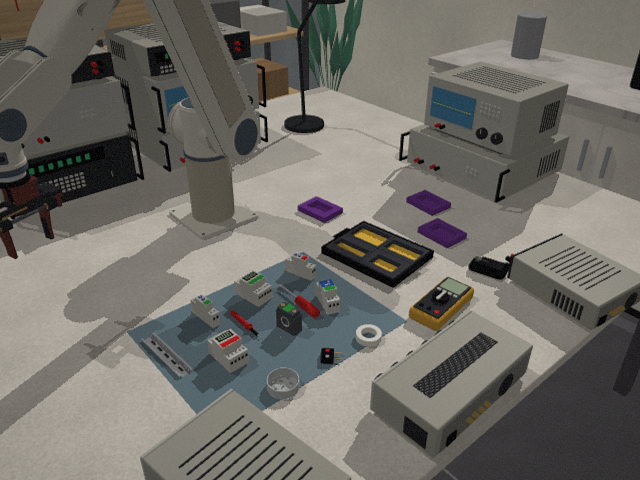

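Top view shows the tray near (281,214). The mat holds modules at (370,187), (415,182), (472,183), (361,235), (414,235) and (463,235). Three purple decoys are at (202,197), (159,249) and (266,316). Next is an enlarged crop to confirm which seals are green and which are red.

```bash
python3 - <<'E'
from h import *
im=cv2.imread('pics/top1.png')[150:275,235:495]
im=cv2.resize(im,None,fx=3,fy=3,interpolation=cv2.INTER_CUBIC); cv2.imwrite('pics/c1.png',cv2.convertScaleAbs(im,alpha=1.3))
for uv in [(370,187),(415,182),(472,183),(361,235),(414,235),(463,235)]: print(uv,px2w('top1',uv,62).round())
for uv in [(243,175),(311,168),(320,253),(252,262)]: print(uv,px2w('top1',uv,24).round())
print(w2px('top1',(0,0,0)))
E
```

```text
(370, 187) [585. -20.  62.]
(415, 182) [ 601. -153.   62.]
(472, 183) [ 597. -322.   62.]
(361, 235) [440.  10.  62.]
(414, 235) [ 440. -145.   62.]
(463, 235) [ 440. -288.   62.]
(243, 175) [635. 360.  24.]
(311, 168) [657. 154.  24.]
(320, 253) [395. 129.  24.]
(252, 262) [369. 328.  24.]
[365.56594609 389.86733925]
```

View pics/c1.png

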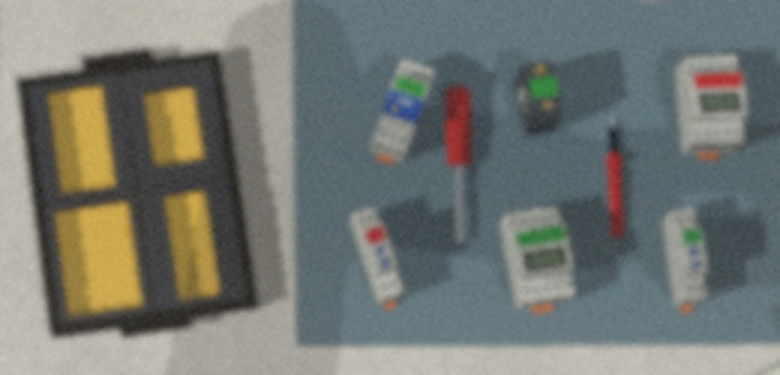

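Tray: the axis is yawed about +7°. By pocket size, upper-left is the transducer, upper-right the transformer (80x50), lower-left the meter (74 wide) and lower-right the relay (40 wide).

Seals:
- **Green:** meter (414,235), transducer (370,187), relay (463,235), transformer (415,182).
- **Red, to be left:** meter (472,183), relay (361,235).

I'll go above the meter first.

>>> step_arm(
  targets=[
    [[0.47, 0.89, 0, 0, 0, -1, 1], [0.47, 0.89, 0, 0, 0, -1, 1], [0.47, 0.89, 0, 0, 0, -1, 1], [0.47, 0.89, 0, 0, 0, 0, 1], [0.47, 0.89, 0, 0, 0, 0, 1]],
  ],
)

```text
t: 0.72
ee_pos: [323.3, -366.2, 404.5]
orientation: [-3.135, -0.196, 0.0]
ft_force: [0.4, 0.3, 0.5]
width: 87.9
grasp_force: 0.0
```

>>> step_arm(
  targets=[
    [[0.47, 0.89, 0, 0, 0, 0, 1], [0.47, 0.89, 0, 0, 0, 0, 1], [0.47, 0.89, 0, 0, 0, 0, 1], [0.47, 0.89, 0, 0, 0, 0, 1], [0.47, 0.89, 0, 0, 0, 0, 1]],
  ],
)

```text
t: 1.35
ee_pos: [440.8, -143.7, 404.6]
orientation: [-3.135, -0.197, 0.0]
ft_force: [0.8, -0.3, -0.2]
width: 87.9
grasp_force: 0.0
```

```bash
python3 - <<'E'
from h import *
d=snap('wrist','w1'); o=readout.get_obs(); E=d['extrinsics']
print(o['t'],o['ee_pos'],o['orientation'],-E[:3,:3].T@E[:3,3],E[:3,:3],d['intrinsics'][0,0])
snap('top','top2')
E
```

```text
1.4 [ 442.59471296 -140.31247282  404.70500728] [-3.13344250e+00 -1.98942889e-01 -2.15156573e-03] [ 513.63853473 -134.50500063  384.26313735] [[ 1.24474007e-01 -9.92222765e-01 -4.55159466e-04]
 [-9.56655130e-01 -1.20133755e-01  2.65290111e-01]
 [-2.63281567e-01 -3.25862924e-02 -9.64168528e-01]] 331.47279636477776
```

View pics/w1.png

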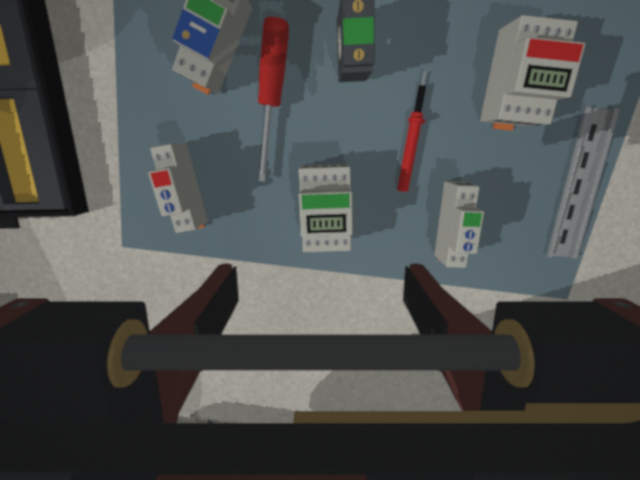

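The wrist view shows the green-sealed meter at (326,210), directly ahead. The green relay is at (460,225), the transformer at (358,35) and the red relay at (178,190).

```bash
cat >> h.py <<'E'
def rep(fn,pts,z):
    w=np.array([px2w(fn,p,z)[:2] for p in pts])
    (c,s,a)=cv2.minAreaRect(w.astype(np.float32)); print(w.mean(0).round(1),'rect',np.round(c,1),np.round(s,1),round(a,1)); return w
E
python3 - <<'E'
from h import *
rep('w1',[(300,193),(350,191),(351,235),(303,237)],62)
rep('w1',[(299,169),(350,167),(351,249),(303,251)],44)
print('relay'); rep('w1',[(464,210),(483,211),(478,228),(461,227)],62)
rep('w1',[(455,182),(478,184),(466,266),(437,263)],44)
im=cv2.imread('pics/w1.png');print
top=cv2.imread('pics/top2.png')
c=cv2.resize(im[150:280,270:510],None,fx=3.3,fy=3.3,interpolation=cv2.INTER_CUBIC);cv2.imwrite('pics/c2.png',c)
c=cv2.resize(top[155:270,235:345],None,fx=5,fy=5,interpolation=cv2.INTER_CUBIC);cv2.imwrite('pics/c3.png',c)
E
```

```text
[ 444.8 -148.6] rect [ 444.8 -148.5] [44.8 48.9] 9.6
[ 445.2 -148.6] rect [ 445.1 -148.5] [87.5 51.9] 9.2
relay
[ 458.1 -293.1] rect [ 458.2 -293.6] [17.5 19. ] 3.8
[ 446.9 -290.3] rect [ 447.1 -292.1] [89.2 32.3] 0.9
```

View pics/c2.png

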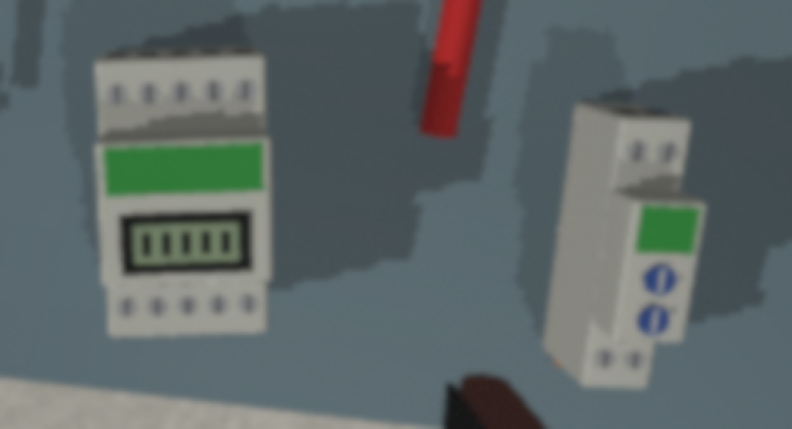

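>>> step_arm(
  targets=[
    [[0.09, -0.06, -0.2, 0, 0, 0.5, 1], [0, 0, -0.7, 0, 0, 0, 1], [0, 0, -0.8, 0, 0, 0, 1], [0, 0, -0.3, 0, 0, 0, 1], [0, 0, 0, 0, 0, 0, 1]],
  ],
)

```text
t: 2.08
ee_pos: [444.6, -148.6, 304.1]
orientation: [-3.131, -0.251, 0.003]
ft_force: [0.6, 0.6, 0.1]
width: 87.7
grasp_force: 0.0
```

```bash
python3 - <<'E'
from h import *
snap('wrist','w2');o=readout.get_obs();print(o['ee_pos'],o['orientation'])
E
```

```text
[ 445.00281022 -148.68800026  305.01227938] [-3.13151293e+00 -2.50789896e-01  3.69446593e-04]
```

View pics/w2.png

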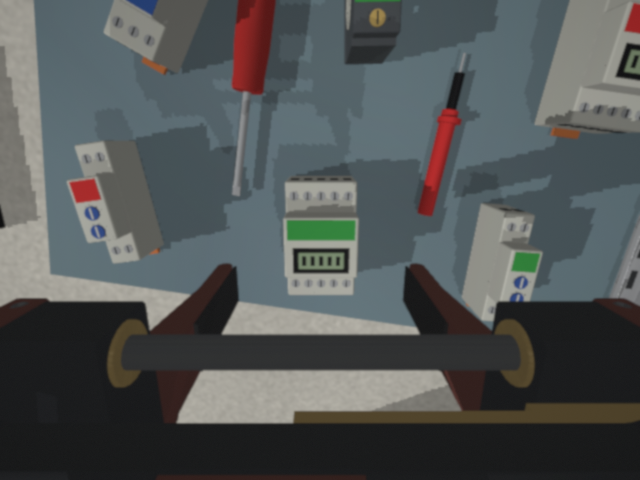

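View pics/c3.png

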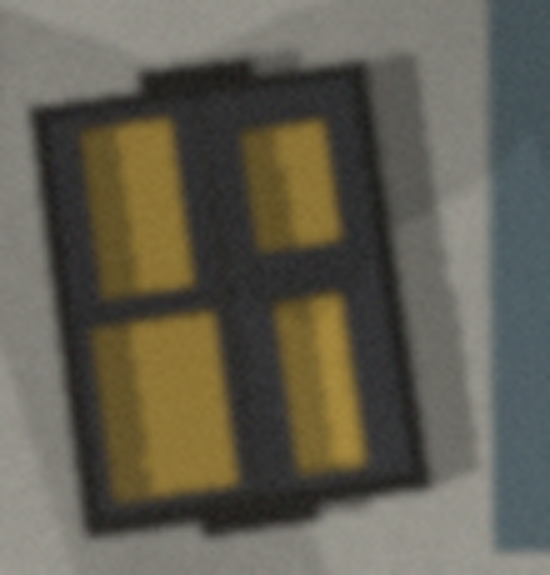

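In w2 the meter is centred at (321,255) between the fingers, which are symmetric about column 320. In c3 the tray's outer corners are clear at (33,108), (367,65), (427,485) and (88,535). Now the descent and grip, with the tray computed alongside.

```bash
python3 - <<'E'
from h import *
f=lambda p:(235+(p[0]+.5)/5-.5,155+(p[1]+.5)/5-.5)
C=rep('top2',[f(p) for p in [(33,108),(367,65),(427,485),(88,535)]],24)
m=C.mean(0); a=np.array([C[0]-C[3],C[1]-C[2]]).mean(0); b=np.array([C[0]-C[1],C[3]-C[2]]).mean(0)
print(np.linalg.norm(a),np.linalg.norm(b),np.degrees(np.arctan2(a[1],a[0])),np.degrees(np.arctan2(-b[0],b[1])))
th=np.arctan2(a[1]-b[0],a[0]+b[1]);print(np.degrees(th));R=np.array([[np.cos(th),-np.sin(th)],[np.sin(th),np.cos(th)]])
for n,s in dict(transducer=(61,46),transformer=(61,-46),meter=(-61,46),relay=(-61,-46)).items(): print(n,(m+R@s).round(1))
for n,q in dict(td=[(80,132),(172,120),(196,288),(101,300)],me=[(94,327),(216,312),(240,486),(112,504)],re=[(274,300),(343,292),(369,466),(297,475)],tf=[(240,132),(323,120),(341,240),(256,252)]).items():
  print(n);rep('top2',[f(p) for p in q],24)
rep('w2',[(285,217),(357,216),(356,278),(286,279)],62)
E
```

```text
[514.7 246.1] rect [515.  245.7] [264.3 203.5] 8.1
263.0342921367582 202.41969751884906 7.880020990650518 7.96783795745094
7.918211410626788
transducer [568.8 300.1]
transformer [581.5 209. ]
meter [447.9 283.3]
relay [460.6 192.2]
td
[567.8 301.4] rect [567.8 301.1] [105.8  57. ] 7.7
me
[446.7 283.1] rect [446.9 283.8] [107.8  75.9] 8.0
re
[461.  191.2] rect [461.1 190.9] [107.6  42.8] 7.5
tf
[582.5 209.8] rect [582.5 210. ] [75.8 51.4] 8.2
[ 444.9 -148.6] rect [ 444.9 -148.3] [45.8 50.6] 10.0
```

>>> step_arm(
  targets=[
    [[0, 0, -0.5, 0, 0, 0, 1], [0, 0, -0.7, 0, 0, 0, 1], [0, 0, -0.54, 0, 0, 0, 1], [0, 0, -0.2, 0, 0, 0, 1], [0, 0, 0, 0, 0, 0, 1]],
  ],
)

```text
t: 2.75
ee_pos: [445.3, -148.5, 208.2]
orientation: [3.131, 0.252, 0.001]
ft_force: [-0.2, -0.3, -0.2]
width: 87.9
grasp_force: 0.0
```

>>> step_arm(
  targets=[
    [[0, 0, 0, 0, 0, 0, 0.3], [0, 0, 0, 0, 0, 0, 0.3], [0, 0, 0, 0, 0, 0, 0.3], [0, 0, 0, 0, 0, 0, 0.3], [0, 0, 0, 0, 0, 0, 0.3]],
  ],
)

```text
t: 3.38
ee_pos: [445.0, -148.3, 207.9]
orientation: [3.131, 0.251, 0.001]
ft_force: [-0.4, 0.9, 5.1]
width: 52.6
grasp_force: 30.0
```

>>> step_arm(
  targets=[
    [[0, 0, 0.2, 0, 0, 0, 0.3], [0, 0, 0.6, 0, 0, 0, 0.3], [0, 0, 0.8, 0, 0, 0, 0.3], [0, 0.3, 0.6, 0, 0, 0, 0.3], [0, 0.6, 0, 0, 0, 0, 0.3]],
  ],
)

```text
t: 4.0
ee_pos: [445.6, -103.5, 320.3]
orientation: [3.13, 0.249, 0.008]
ft_force: [-0.3, -0.6, -1.6]
width: 52.1
grasp_force: 30.0
```

>>> step_arm(
  targets=[
    [[0.05, 0.9, 0, 0, 0, -0.3, 0.3], [0, 0.9, 0, 0, 0, 0, 0.3], [0, 0.9, 0, 0, 0, 0, 0.3], [0, 0.9, 0, 0, 0, 0, 0.3], [0, 0.9, 0, 0, 0, 0, 0.3]],
  ],
)

```text
t: 4.62
ee_pos: [447.0, 123.2, 318.1]
orientation: [-3.134, -0.219, -0.0]
ft_force: [0.4, -0.1, -1.6]
width: 52.3
grasp_force: 30.0
```

>>> step_arm(
  targets=[
    [[0, 0.9, 0, 0, 0, 0, 0.3], [0, 0.9, 0, 0, 0, 0, 0.3], [0, 0.9, 0, 0, 0, 0, 0.3], [0, 0.54, 0, 0, 0, 0, 0.3], [0, 0, 0, 0, 0, 0, 0.3]],
  ],
)

```text
t: 5.25
ee_pos: [447.1, 285.1, 317.9]
orientation: [-3.133, -0.223, -0.0]
ft_force: [0.0, -1.2, -1.6]
width: 52.4
grasp_force: 30.0
```

```bash
python3 - <<'E'
from h import *
snap('wrist','w3');o=readout.get_obs();print(o['t'],o['ee_pos'],o['orientation'],o['grasp_force'])
for n,s,c in [('me',(110,74),(447.5,283.3)),('td',(110,55),(568.5,300.5))]:
  for sx in(1,-1):
    for sy in(1,-1):
      a=np.radians(8);x,y=sx*s[0]/2,sy*s[1]/2
      print(n,w2px('w3',(c[0]+x*np.cos(a)-y*np.sin(a),c[1]+x*np.sin(a)+y*np.cos(a),24)).round())
E
```

```text
5.3 [446.94559843 283.9688664  317.68530004] [ 3.13333159e+00  2.21364014e-01 -7.95594147e-04] 29.99919131398201
me [277. 165.]
me [369. 165.]
me [281. 289.]
me [364. 290.]
td [285. -10.]
td [362. -10.]
td [289. 149.]
td [357. 149.]
```

View pics/w3.png

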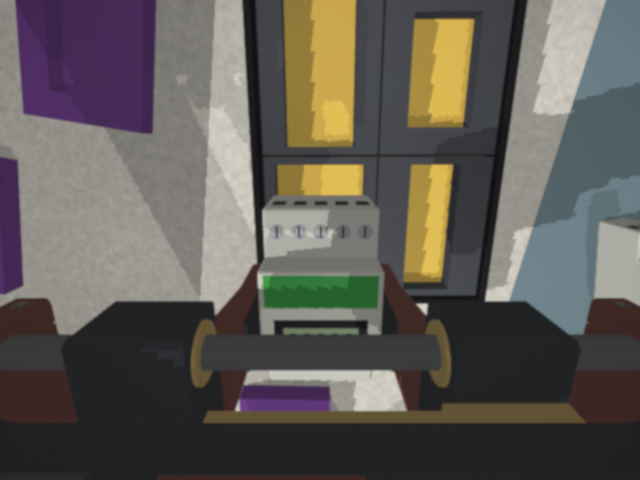

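The meter hangs over its pocket: the pocket's rim edge is seen at row 165, columns 277–363, against a predicted 277–369. The fit is within 2 mm, so I'll lower it.

>>> step_arm(
  targets=[
    [[0.02, 0, -0.4, 0, 0, 0, 0.3], [0, 0, -0.7, 0, 0, 0, 0.3], [0, 0, -0.6, 0, 0, 0, 0.3], [0, 0, -0.26, 0, 0, 0, 0.3], [0, 0, -0.05, 0, 0, 0, 0.3]],
  ],
)

```text
t: 5.92
ee_pos: [448.4, 282.9, 216.9]
orientation: [3.133, 0.217, -0.002]
ft_force: [-0.9, -0.2, -1.8]
width: 52.3
grasp_force: 30.0
```

>>> step_arm(
  targets=[
    [[0, 0, -0.02, 0, 0, 0, 0.3], [0, 0, 0, 0, 0, 0, 0.3], [0, 0, 0, 0, 0, 0, 0.8], [0, 0, 0, 0, 0, 0, 0.8], [0, 0, 0, 0, 0, 0, 0.8]],
  ],
)

```text
t: 6.55
ee_pos: [448.4, 283.8, 216.4]
orientation: [-3.134, -0.219, -0.001]
ft_force: [0.9, 1.0, -0.6]
width: 70.1
grasp_force: 0.0
```

>>> step_arm(
  targets=[
    [[0, 0, 0.4, 0, 0, 0, 1], [0, 0, 0.9, 0, 0, 0, 1], [0, 0, 0.9, 0, 0, 0, 1], [0, -0.3, 0.9, 0, 0, -0.5, 1], [0.3, -0.6, 0.6, 0, 0, -1, 1]],
  ],
)

```text
t: 7.18
ee_pos: [463.1, 238.9, 403.4]
orientation: [-3.14, -0.055, -0.003]
ft_force: [-0.3, 0.1, 0.8]
width: 88.0
grasp_force: 0.0
```

>>> step_arm(
  targets=[
    [[0.4, -0.9, 0, 0, 0, -1, 1], [0.4, -0.9, 0, 0, 0, -1, 1], [0.4, -0.9, 0, 0, 0, -1, 1], [0.4, -0.9, 0, 0, 0, -1, 1], [0.4, -0.9, 0, 0, 0, -0.5, 1]],
  ],
)

```text
t: 7.8
ee_pos: [563.8, 12.2, 401.3]
orientation: [-3.111, 0.44, -0.0]
ft_force: [0.5, 0.2, 0.3]
width: 87.6
grasp_force: 0.0
```

>>> step_arm(
  targets=[
    [[0.2, -0.5, 0, 0, 0, 0, 1], [0.1, -0.2, 0, 0, 0, 0, 1], [0, 0, 0, 0, 0, 0, 1], [0, 0, 0, 0, 0, 0, 1], [0, 0, 0, 0, 0, 0, 1]],
  ],
)

```text
t: 8.43
ee_pos: [578.1, -20.3, 401.2]
orientation: [-3.111, 0.436, 0.0]
ft_force: [0.9, 0.8, -0.2]
width: 87.8
grasp_force: 0.0
```

```bash
python3 - <<'E'
from h import *
snap('wrist','w4');snap('top','top3');o=readout.get_obs();print(o['t'],o['ee_pos'],o['orientation'])
E
```

```text
8.525 [578.20237369 -20.51923699 401.26314397] [-3.11113283e+00  4.35959138e-01 -1.11477612e-05]
```

View pics/w4.png

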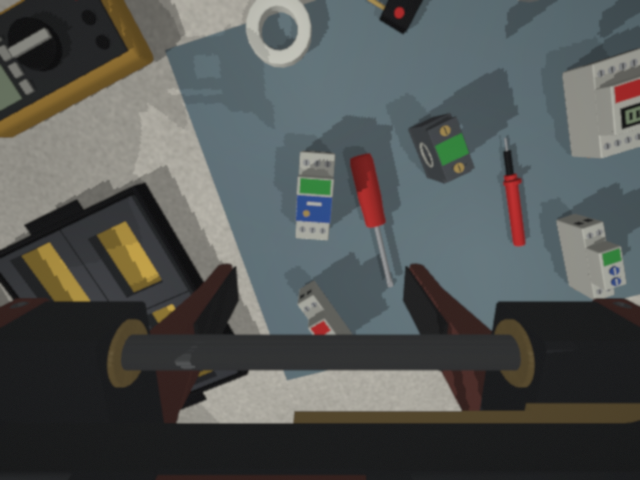

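w4 shows the transducer (green seal, blue band) at (315,198). A screwdriver handle lies close by at (352–385,155–225), so I'll use a narrower opening.

```bash
python3 - <<'E'
from h import *
rep('w4',[(299,178),(333,179),(330,221),(296,220)],62)
rep('w4',[(301,154),(334,155),(328,240),(297,238)],44)
print('handle left edge',px2w('w4',(352,160),12),px2w('w4',(368,225),12))
o=readout.get_obs()['orientation'];print(np.degrees(2*np.arctan2(o[1],o[0])))
print('transformer top');rep('w4',[(446,119),(470,152),(464,177),(440,162)],64)
print('red relay',px2w('w4',(320,328),62), 'relay seal',px2w('w4',(611,256),62))
E
```

```text
[597.4 -19.2] rect [597.5 -19. ] [33.6 42.4] 70.5
[596.1 -19. ] rect [596.3 -19. ] [32.9 88. ] 70.5
handle left edge [620.2490649  -67.49543281  12.        ] [544.5620929  -66.84474395  12.        ]
344.04631000361667
transformer top
[ 604.2 -157.4] rect [ 607.6 -159. ] [26.5 51. ] 71.4
red relay [461.13897005  14.25177922  62.        ] relay seal [ 459.09301258 -293.11379944   62.        ]
```

>>> step_arm(
  targets=[
    [[0.37, 0.03, -0.3, 0, 0, -0.9, 0.6], [0, 0, -0.6, 0, 0, 0, 0.6], [0, 0, -0.6, 0, 0, 0, 0.6], [0, 0, 0, 0, 0, 0, 0.6], [0, 0, 0, 0, 0, 0, 0.6]],
  ],
)

```text
t: 9.15
ee_pos: [597.3, -19.6, 327.2]
orientation: [-3.096, 0.535, -0.002]
ft_force: [0.7, -0.1, 0.5]
width: 52.6
grasp_force: 0.0
```

```bash
python3 - <<'E'
from h import *
snap('wrist','w5');o=readout.get_obs();print(o['ee_pos'],np.degrees(2*np.arctan2(o['orientation'][1],o['orientation'][0])),o['width'])
E
```

```text
[597.39616689 -19.65554806 327.54117665] 340.3952832122365 52.99028912837455
```

View pics/w5.png

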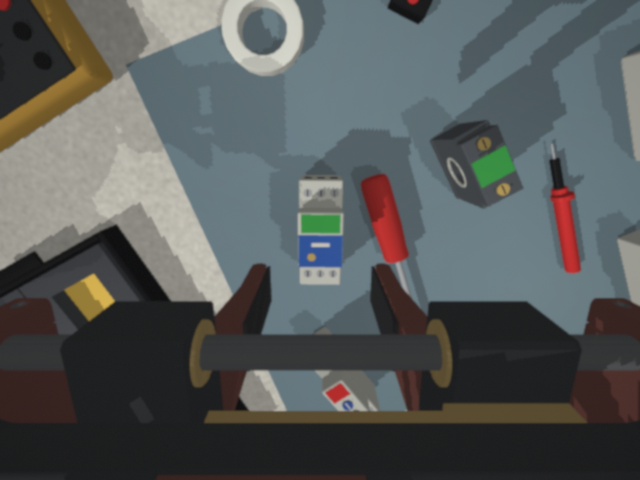

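The transducer is centred at (320,232) and square between the fingers, with the handle clear on the right. I'll descend and grip.

>>> step_arm(
  targets=[
    [[0, 0, -0.6, 0, 0, 0, 0.6], [0, 0, -0.7, 0, 0, 0, 0.6], [0, 0, -0.7, 0, 0, 0, 0.6], [0, 0, -0.37, 0, 0, 0, 0.6], [0, 0, 0, 0, 0, 0, 0.6]],
  ],
)

```text
t: 9.82
ee_pos: [596.9, -19.8, 207.4]
orientation: [3.096, -0.535, -0.002]
ft_force: [0.4, 0.6, -0.5]
width: 52.3
grasp_force: 0.0
```

>>> step_arm(
  targets=[
    [[0, 0, 0, 0, 0, 0, 0.1], [0, 0, 0, 0, 0, 0, 0.1], [0, 0, 0, 0, 0, 0, 0.1], [0, 0, 0, 0, 0, 0, 0.1], [0, 0, 0, 0, 0, 0, 0.1]],
  ],
)

```text
t: 10.45
ee_pos: [597.5, -19.8, 209.0]
orientation: [-3.095, 0.535, -0.004]
ft_force: [-0.3, -0.2, 6.2]
width: 35.3
grasp_force: 30.0
```

>>> step_arm(
  targets=[
    [[0, 0, 0.3, 0, 0, 0, 0.1], [0, 0, 0.7, 0, 0, 0, 0.1], [0, 0, 0.8, 0, 0, 0, 0.1], [0, 0.2, 0.4, 0, 0, 0.9, 0.1], [0, 0.6, 0, 0, 0, 1, 0.1]],
  ],
)

```text
t: 11.08
ee_pos: [597.5, 19.7, 320.8]
orientation: [-3.124, 0.329, -0.007]
ft_force: [-0.6, 0.5, -2.2]
width: 35.1
grasp_force: 30.0
```

>>> step_arm(
  targets=[
    [[-0.17, 0.9, 0, 0, 0, 1, 0.1], [-0.1, 0.9, 0, 0, 0, 1, 0.1], [-0.1, 0.9, 0, 0, 0, 1, 0.1], [-0.1, 0.9, 0, 0, 0, 1, 0.1], [-0.1, 0.9, 0, 0, 0, 1, 0.1]],
  ],
)

```text
t: 11.7
ee_pos: [567.9, 246.6, 318.6]
orientation: [-3.134, -0.222, -0.001]
ft_force: [0.3, 0.6, -1.9]
width: 34.8
grasp_force: 30.0
```

>>> step_arm(
  targets=[
    [[0, 0.8, 0, 0, 0, 0, 0.1], [0, 0.3, 0, 0, 0, 0, 0.1], [0, 0, 0, 0, 0, 0, 0.1], [0, 0, 0, 0, 0, 0, 0.1], [0, 0, 0, 0, 0, 0, 0.1]],
  ],
)

```text
t: 12.32
ee_pos: [568.6, 298.9, 317.7]
orientation: [3.134, 0.216, -0.001]
ft_force: [-0.2, 0.1, -1.6]
width: 34.6
grasp_force: 30.0
```

```bash
python3 - <<'E'
from h import *
snap('wrist','w6');o=readout.get_obs();print(o['ee_pos'],np.degrees(2*np.arctan2(o['orientation'][1],o['orientation'][0])),o['width'])
E
```

```text
[568.5748572  299.05772073 317.69993975] 7.89891316530733 34.58484514209142
```

View pics/w6.png

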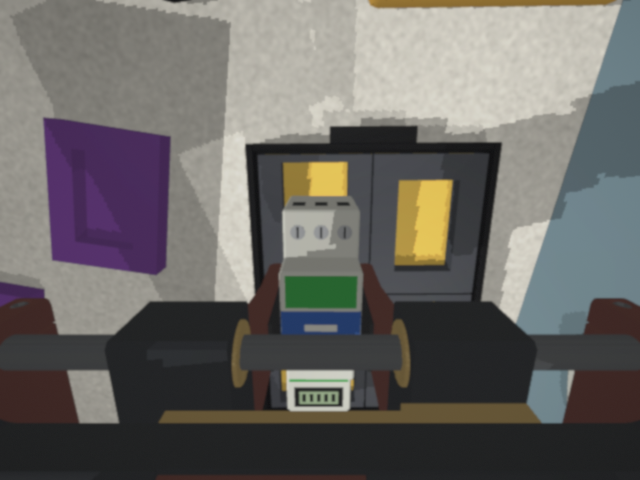

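The transducer is over its pocket (rim edge at row 162, columns 283–348), and the meter is seated behind it at (319,390). Checking the offset.

```bash
python3 - <<'E'
from h import *
a,b=px2w('w6',(283,162),24),px2w('w6',(348,162),24); print(a,b)
th=np.radians(8); print('td centre',(a+b)[:2]/2-55*np.array([np.cos(th),np.sin(th)]))
a,b=px2w('w6',(396,181),24),px2w('w6',(453,181),24);print('tf',(a+b)[:2]/2-40*np.array([np.cos(th),np.sin(th)]),np.linalg.norm(a-b))
E
```

```text
[621.01238028 336.73297384  24.        ] [628.2006235  284.70753408  24.        ]
td centre [570.14175811 303.06573341]
tf [582.09725589 214.56333587] 46.748577188159594
```

>>> step_arm(
  targets=[
    [[0.02, 0.05, -0.4, 0, 0, 0, 0.1], [0, 0, -0.7, 0, 0, 0, 0.1], [0, 0, -0.6, 0, 0, 0, 0.1], [0, 0, -0.24, 0, 0, 0, 0.1], [0, 0, -0.06, 0, 0, 0, 0.1]],
  ],
)

```text
t: 13.0
ee_pos: [569.2, 302.5, 216.8]
orientation: [3.133, 0.218, -0.003]
ft_force: [-6.0, -3.3, 11.8]
width: 34.6
grasp_force: 30.0
```

>>> step_arm(
  targets=[
    [[0, 0, -0.01, 0, 0, 0, 0.1], [0, 0, 0, 0, 0, 0, 0.1], [0, 0, 0, 0, 0, 0, 0.6], [0, 0, 0, 0, 0, 0, 0.6], [0, 0, 0, 0, 0, 0, 0.6]],
  ],
)

```text
t: 13.62
ee_pos: [569.5, 302.8, 217.4]
orientation: [-3.134, -0.219, -0.001]
ft_force: [0.2, 0.7, 0.2]
width: 52.5
grasp_force: 0.0
```

>>> step_arm(
  targets=[
    [[0, 0, 0.4, 0, 0, 0, 0.6], [0, 0, 0.9, 0, 0, 0, 1], [0, 0, 0.9, 0, 0, 0, 1], [0, -0.3, 0.9, 0, 0, 0, 1], [-0.1, -0.7, 0.6, 0, 0, 0, 1]],
  ],
)

```text
t: 14.25
ee_pos: [564.6, 253.2, 406.2]
orientation: [-3.132, -0.221, -0.007]
ft_force: [0.3, -0.0, -0.5]
width: 86.8
grasp_force: 0.0
```

>>> step_arm(
  targets=[
    [[-0.23, -1, 0, 0, 0, 0, 1], [-0.23, -1, 0, 0, 0, 0, 1], [-0.23, -1, 0, 0, 0, 0, 1], [-0.23, -1, 0, 0, 0, 0, 1], [-0.23, -1, 0, 0, 0, 0, 1]],
  ],
)

```text
t: 14.88
ee_pos: [506.2, 1.3, 403.7]
orientation: [3.134, 0.219, 0.003]
ft_force: [0.5, -1.4, 0.1]
width: 88.0
grasp_force: 0.0
```

>>> step_arm(
  targets=[
    [[-0.23, -1, 0, 0, 0, -0.6, 1], [-0.23, -1, 0, 0, 0, -0.6, 1], [-0.23, -1, 0, 0, 0, 0, 1], [-0.23, -1, 0, 0, 0, 0, 1], [-0.23, -1, 0, 0, 0, 0, 1]],
  ],
)

```text
t: 15.5
ee_pos: [448.7, -248.8, 403.8]
orientation: [3.139, 0.087, 0.003]
ft_force: [0.2, -0.3, -0.6]
width: 88.0
grasp_force: 0.0
```

>>> step_arm(
  targets=[
    [[-0.1, -0.7, 0, 0, 0, 0, 1], [0, -0.2, 0, 0, 0, 0, 1], [0, 0, -0.6, 0, 0, 0, 1], [0, 0, -0.6, 0, 0, 0, 1], [0, 0, 0, 0, 0, 0, 1]],
  ],
)

```text
t: 16.12
ee_pos: [444.0, -291.1, 341.1]
orientation: [-3.138, -0.088, 0.005]
ft_force: [-0.2, 0.6, -0.2]
width: 87.9
grasp_force: 0.0
```

```bash
python3 - <<'E'
from h import *
snap('wrist','w7');o=readout.get_obs();print(o['t'],o['ee_pos'],np.degrees(2*np.arctan2(o['orientation'][1],o['orientation'][0])),o['width'])
E
```

```text
16.175 [ 444.49851537 -291.52522392  342.35957493] -356.7765242529563 87.75711528576528
```

View pics/w7.png

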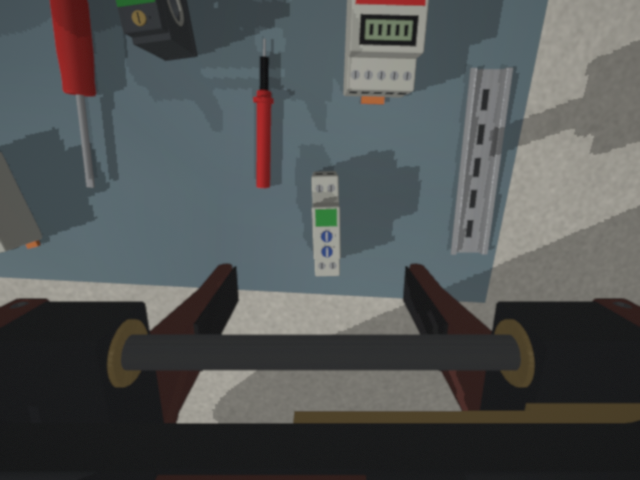

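The relay (green seal, two dials) is at (326,235), nearly square between the fingers.

```bash
python3 - <<'E'
from h import *
rep('w7',[(313,206),(340,206),(340,260),(315,261)],62)
w=rep('w7',[(311,176),(338,174),(339,274),(316,276)],44)
v=w[0]+w[1]-w[2]-w[3];print(np.degrees(np.arctan2(v[1],v[0])))
for z,p in((62,(326,217)),): print(px2w('w7',p,z))
E
```

```text
[ 444.4 -295.5] rect [ 444.5 -295.6] [46.3 21.4] 4.9
[ 445.3 -294.9] rect [ 445.3 -295.3] [89.8 22.3] 5.6
5.118192758236323
[ 458.32919191 -293.80284543   62.        ]
```

>>> step_arm(
  targets=[
    [[0.01, -0.08, -0.5, 0, 0, 0.47, 0.6], [0, 0, -0.8, 0, 0, 0, 0.6], [0, 0, -0.8, 0, 0, 0, 0.6], [0, 0, -0.56, 0, 0, 0, 0.6], [0, 0, 0, 0, 0, 0, 0.6]],
  ],
)

```text
t: 16.8
ee_pos: [445.1, -295.9, 209.0]
orientation: [-3.137, -0.139, 0.002]
ft_force: [0.4, 0.1, 0.5]
width: 52.7
grasp_force: 0.0
```

>>> step_arm(
  targets=[
    [[0, 0, 0, 0, 0, 0, 0], [0, 0, 0, 0, 0, 0, 0], [0, 0, 0, 0, 0, 0, 0], [0, 0, 0, 0, 0, 0, 0], [0, 0, 0, 0, 0, 0, 0]],
  ],
)

```text
t: 17.42
ee_pos: [445.2, -296.5, 210.1]
orientation: [3.138, 0.138, 0.002]
ft_force: [-1.7, 1.0, 7.5]
width: 22.1
grasp_force: 30.0
```

>>> step_arm(
  targets=[
    [[0, 0, 0.3, 0, 0, 0, 0], [0, 0, 0.7, 0, 0, 0, 0], [0, 0, 0.8, 0, 0, 0, 0], [0, 0.2, 0.4, 0, 0, 0, 0], [0, 0.6, 0, 0, 0, 0, 0]],
  ],
)

```text
t: 18.05
ee_pos: [445.5, -257.0, 322.0]
orientation: [3.136, 0.136, 0.007]
ft_force: [0.0, 0.2, -0.9]
width: 22.6
grasp_force: 30.0
```

>>> step_arm(
  targets=[
    [[0.03, 0.9, 0, 0, 0, 0.7, 0], [0.03, 0.9, 0, 0, 0, 0, 0], [0.03, 0.9, 0, 0, 0, 0, 0], [0.03, 0.9, 0, 0, 0, 0, 0], [0.03, 0.9, 0, 0, 0, 0, 0]],
  ],
)

```text
t: 18.68
ee_pos: [452.2, -29.9, 320.0]
orientation: [3.134, 0.215, 0.001]
ft_force: [0.4, 0.0, -1.4]
width: 22.3
grasp_force: 30.0
```

>>> step_arm(
  targets=[
    [[0.03, 0.9, 0, 0, 0, 0, 0], [0.03, 0.9, 0, 0, 0, 0, 0], [0.03, 0.9, 0, 0, 0, 0, 0], [0.04, 0.9, 0, 0, 0, 0, 0], [0.05, 0.88, 0, 0, 0, 0, 0]],
  ],
)

```text
t: 19.3
ee_pos: [461.1, 194.2, 320.0]
orientation: [-3.134, -0.216, -0.001]
ft_force: [0.5, -0.3, -1.1]
width: 22.6
grasp_force: 30.0
```

>>> step_arm(
  targets=[
    [[0, 0, 0, 0, 0, 0, 0], [0, 0, 0, 0, 0, 0, 0], [0, 0, 0, 0, 0, 0, 0], [0, 0, 0, 0, 0, 0, 0], [0, 0, 0, 0, 0, 0, 0]],
  ],
)

```text
t: 19.92
ee_pos: [461.4, 192.1, 319.2]
orientation: [3.134, 0.214, -0.0]
ft_force: [0.2, -0.7, -0.1]
width: 22.7
grasp_force: 30.0
```

```bash
python3 - <<'E'
from h import *
snap('wrist','w8');o=readout.get_obs();print(o['t'],o['ee_pos'],np.degrees(2*np.arctan2(o['orientation'][1],o['orientation'][0])),o['width'])
E
```

```text
19.975 [461.4614824  192.23007984 319.17834913] 7.813327728755182 22.260394207648222
```

View pics/w8.png

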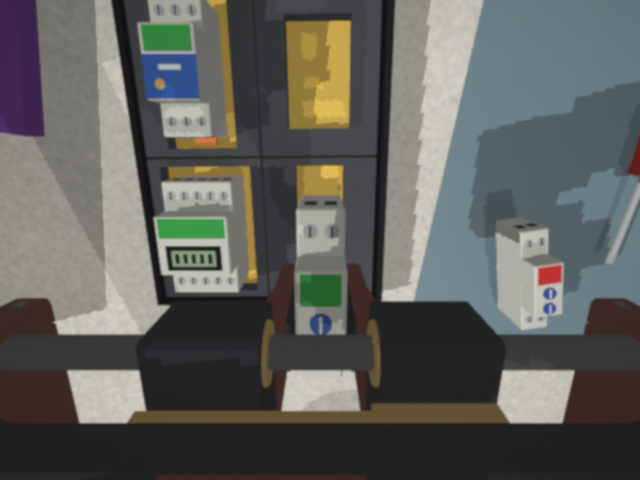

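The relay is centred over its pocket (rim columns 297–343, relay at 321). The meter and transducer sit in their nests at (195,235) and (180,75). Lowering.

>>> step_arm(
  targets=[
    [[0.01, 0.02, -0.4, 0, 0, 0, 0], [0, 0, -0.7, 0, 0, 0, 0], [0, 0, -0.6, 0, 0, 0, 0], [0, 0, -0.26, 0, 0, 0, 0], [0, 0, -0.05, 0, 0, 0, 0]],
  ],
)

```text
t: 20.6
ee_pos: [461.9, 193.6, 218.2]
orientation: [3.134, 0.215, -0.002]
ft_force: [-0.0, 0.7, -1.1]
width: 22.4
grasp_force: 30.0
```

```bash
python3 - <<'E'
from h import *
a,b=px2w('w8',(297,165),24),px2w('w8',(343,165),24);th=np.radians(8)
print('re',(a+b)[:2]/2-55*np.array([np.cos(th),np.sin(th)]))
print('tf');rep('w8',[(286,19),(351,18),(351,128),(288,128)],24)
o=readout.get_obs();print(o['ee_pos'],o['ft_force'])
E
```

```text
re [461.17314423 192.336286  ]
tf
[581.8 209.8] rect [582.1 209.4] [76.6 49.9] 7.8
[461.88619301 193.64155558 218.22810055] [-0.04447989  0.68735577 -1.14746164]
```

>>> step_arm(
  targets=[
    [[0, -0.02, -0.02, 0, 0, 0, 0], [0, 0, 0, 0, 0, 0, 0], [0, 0, 0, 0, 0, 0, 0.5], [0, 0, 0, 0, 0, 0, 0.5], [0, 0, 0, 0, 0, 0, 0.5]],
  ],
)

```text
t: 21.22
ee_pos: [462.0, 192.8, 217.9]
orientation: [-3.134, -0.216, -0.001]
ft_force: [0.5, 0.0, 0.3]
width: 43.4
grasp_force: 0.0
```

```bash
python3 - <<'E'
from h import *
for f,p,q in(('w5',(484,144),(504,190)),('w4',(445,130),(459,168))):
  a,b=px2w(f,p,64),px2w(f,q,64);v=a-b;print((a+b)/2,np.linalg.norm(v),np.degrees(np.arctan2(v[1],v[0])))
E
```

```text
[ 607.56332752 -155.52128313   64.        ] 37.70367705925159 10.495971766647601
[ 608.13896211 -155.29990989   64.        ] 37.98943740393699 9.910887719359774
```

>>> step_arm(
  targets=[
    [[0, 0, 0.4, 0, 0, 0, 0.5], [0, 0, 0.9, 0, 0, 0, 0.7], [0, 0, 0.9, 0, 0, 0, 1], [0.1, -0.3, 0.9, 0, 0, 0, 1], [0.3, -0.7, 0.4, 0, 0, 0, 1]],
  ],
)

```text
t: 21.85
ee_pos: [482.1, 143.1, 395.4]
orientation: [-3.133, -0.219, -0.006]
ft_force: [1.2, -0.3, -0.0]
width: 80.6
grasp_force: 0.0
```

>>> step_arm(
  targets=[
    [[0.4, -0.9, 0, 0, 0, 0, 1], [0.4, -0.9, 0, 0, 0, 0, 1], [0.4, -0.9, 0, 0, 0, 0, 1], [0.4, -0.9, 0, 0, 0, 0, 1], [0.4, -0.9, 0, 0, 0, 0, 1]],
  ],
)

```text
t: 22.48
ee_pos: [582.2, -83.8, 392.7]
orientation: [-3.134, -0.215, 0.0]
ft_force: [-0.2, 0.6, 0.5]
width: 87.9
grasp_force: 0.0
```

>>> step_arm(
  targets=[
    [[0.3, -0.9, 0, 0, 0, 0, 1], [0, -0.6, 0, 0, 0, 0, 1], [0, -0.1, 0, 0, 0, 0, 1], [0, 0, -0.4, 0, 0, 0, 1], [0, 0, -0.4, 0, 0, 0, 1]],
  ],
)

```text
t: 23.1
ee_pos: [596.7, -161.4, 352.4]
orientation: [-3.134, -0.216, -0.0]
ft_force: [-0.2, 0.4, -0.3]
width: 87.9
grasp_force: 0.0
```

```bash
python3 - <<'E'
from h import *
snap('wrist','w9');o=readout.get_obs();print(o['t'],o['ee_pos'],np.degrees(2*np.arctan2(o['orientation'][1],o['orientation'][0])),o['width'])
E
```

```text
23.15 [ 595.81056526 -161.05336697  349.52266211] -352.1045156706297 87.88470993160755
```

View pics/w9.png

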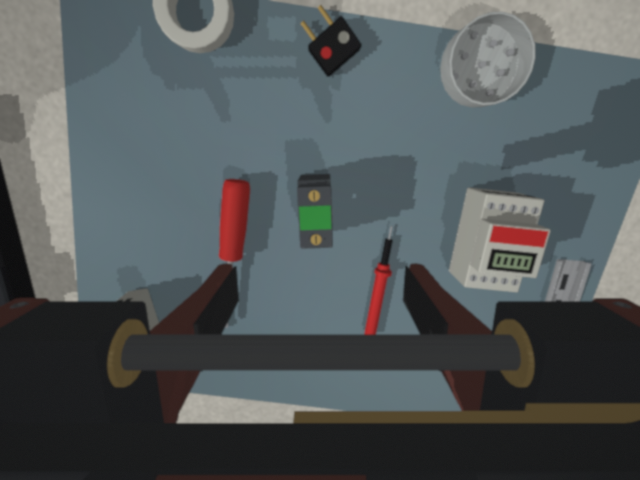

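The transformer's green seal is at (315,218), with brass screws at (314,196) and (316,240). The screwdrivers on both sides are clear at a narrow opening.

```bash
python3 - <<'E'
from h import *
rep('w9',[(300,188),(331,187),(333,247),(301,248)],64)
a,b=px2w('w9',(314,196),64),px2w('w9',(316,240),64);v=a-b;print((a+b)/2,np.linalg.norm(v),np.degrees(np.arctan2(v[1],v[0])))
E
```

```text
[ 608.1 -156.2] rect [ 608.  -155.9] [51.  27.2] 9.7
[ 607.80412648 -155.1742362    64.        ] 37.413978766525624 10.143064358154671
```

>>> step_arm(
  targets=[
    [[0.24, 0.11, -0.5, 0, 0, 0.47, 0.6], [0, 0, -0.8, 0, 0, 0, 0.6], [0, 0, -0.8, 0, 0, 0, 0.6], [0, 0, -0.55, 0, 0, 0, 0.6], [0, 0, -0.1, 0, 0, 0, 0.6]],
  ],
)

```text
t: 23.78
ee_pos: [608.2, -155.7, 213.6]
orientation: [-3.129, -0.268, 0.005]
ft_force: [-0.0, 0.3, -0.8]
width: 52.9
grasp_force: 0.0
```

>>> step_arm(
  targets=[
    [[0, 0, 0, 0, 0, 0, 0], [0, 0, 0, 0, 0, 0, 0], [0, 0, 0, 0, 0, 0, 0], [0, 0, 0, 0, 0, 0, 0], [0, 0, 0, 0, 0, 0, 0]],
  ],
)

```text
t: 24.4
ee_pos: [609.4, -156.8, 216.5]
orientation: [3.13, 0.267, 0.003]
ft_force: [-0.9, 2.4, 6.2]
width: 27.6
grasp_force: 30.1
```

>>> step_arm(
  targets=[
    [[0, 0, 0.3, 0, 0, 0, 0], [0, 0, 0.7, 0, 0, 0, 0], [0, 0, 0.8, 0, 0, 0, 0], [0, 0.2, 0.4, 0, 0, 0, 0], [0, 0.6, 0, 0, 0, 0, 0]],
  ],
)

```text
t: 25.02
ee_pos: [609.2, -117.0, 327.4]
orientation: [3.129, 0.264, 0.006]
ft_force: [-0.2, 0.8, -2.7]
width: 28.1
grasp_force: 30.1
```

>>> step_arm(
  targets=[
    [[-0.1, 0.9, 0, 0, 0, -0.45, 0], [-0.1, 0.9, 0, 0, 0, 0, 0], [-0.1, 0.9, 0, 0, 0, 0, 0], [-0.1, 0.9, 0, 0, 0, 0, 0], [-0.1, 0.9, 0, 0, 0, 0, 0]],
  ],
)

```text
t: 25.65
ee_pos: [583.0, 110.1, 324.9]
orientation: [3.134, 0.218, -0.002]
ft_force: [2.3, 0.2, -2.5]
width: 28.1
grasp_force: 30.1
```

>>> step_arm(
  targets=[
    [[-0.02, 0.9, 0, 0, 0, 0, 0], [0, 0.8, 0, 0, 0, 0, 0], [0, 0.31, 0, 0, 0, 0, 0], [0, 0, 0, 0, 0, 0, 0], [0, 0, 0, 0, 0, 0, 0]],
  ],
)

```text
t: 26.28
ee_pos: [582.7, 207.7, 324.9]
orientation: [3.134, 0.216, -0.001]
ft_force: [-0.2, 0.0, -2.5]
width: 27.8
grasp_force: 30.1
```

```bash
python3 - <<'E'
from h import *
snap('wrist','w10');o=readout.get_obs();print(o['t'],o['ee_pos'],np.degrees(2*np.arctan2(o['orientation'][1],o['orientation'][0])),o['width'])
E
```

```text
26.325 [582.85316495 207.50577852 325.02288487] 7.873540436428137 28.274904201913582
```

View pics/w10.png

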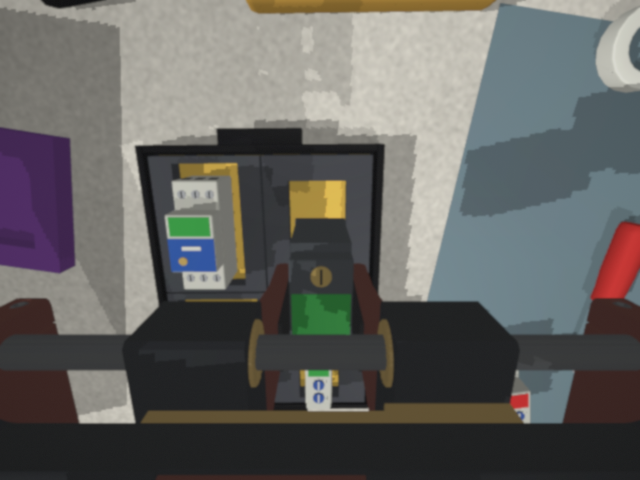

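The transformer is over its pocket (rim columns 290–346, part at 321), so I'll nudge +y 2 mm and lower it.

>>> step_arm(
  targets=[
    [[0, 0.04, -0.4, 0, 0, 0, 0], [0, 0, -0.7, 0, 0, 0, 0], [0, 0, -0.6, 0, 0, 0, 0], [0, 0, -0.28, 0, 0, 0, 0], [0, 0, -0.04, 0, 0, 0, 0]],
  ],
)

```text
t: 26.95
ee_pos: [582.9, 210.3, 223.2]
orientation: [3.134, 0.216, -0.002]
ft_force: [-0.3, -0.3, -2.9]
width: 27.6
grasp_force: 30.0
```

>>> step_arm(
  targets=[
    [[0, 0, -0.01, 0, 0, 0, 0], [0, 0, -0.01, 0, 0, 0, 0], [0, 0, 0, 0, 0, 0, 0], [0, 0, 0, 0, 0, 0, 0], [0, 0, 0, 0, 0, 0, 0]],
  ],
)

```text
t: 27.58
ee_pos: [582.9, 210.8, 223.3]
orientation: [-3.134, -0.218, -0.0]
ft_force: [-0.5, -0.0, -3.2]
width: 27.7
grasp_force: 30.0
```

Still hanging (−3 N), so I'll ease down to contact.

>>> step_arm(
  targets=[
    [[0, 0, -0.01, 0, 0, 0, 0], [0, 0, -0.01, 0, 0, 0, 0], [0, 0, -0.01, 0, 0, 0, 0], [0, 0, 0, 0, 0, 0, 0], [0, 0, 0, 0, 0, 0, 0]],
  ],
)

```text
t: 28.2
ee_pos: [583.1, 210.8, 223.1]
orientation: [-3.134, -0.217, -0.001]
ft_force: [-3.2, -1.5, 10.9]
width: 27.8
grasp_force: 30.0
```

Contact at 11 N. Release, retreat and check.

>>> step_arm(
  targets=[
    [[0, 0, 0, 0, 0, 0, 0.5], [0, 0, 0, 0, 0, 0, 0.5], [0, 0, 0, 0, 0, 0, 0.5], [0, 0, 0.3, 0, 0, 0, 0.5], [0, 0, 0.6, 0, 0, 0, 0.5]],
  ],
)

```text
t: 28.82
ee_pos: [582.5, 210.6, 266.7]
orientation: [3.133, 0.218, -0.004]
ft_force: [0.5, -0.2, 1.4]
width: 44.2
grasp_force: 0.0
```

>>> step_arm(
  targets=[
    [[0, 0, 0.9, 0, 0, 0, 0.5], [0, 0, 0.9, 0, 0, 0, 0.5], [-0.6, 0, 0.9, 0, 0, 0, 0.5], [-1, 0, 0, 0, 0, 0, 0.5], [-1, 0, 0, 0, 0, 0, 0.5]],
  ],
)

```text
t: 29.45
ee_pos: [451.5, 210.6, 403.3]
orientation: [-3.133, -0.217, -0.004]
ft_force: [-0.3, 0.6, 0.2]
width: 44.0
grasp_force: 0.0
```

```bash
python3 - <<'E'
from h import *
a=snap('wrist','w11')['pixels'];snap('top','top4');b=snap('scene','scene2')['pixels'];print(readout.get_obs()['ee_pos'])
b=cv2.resize(b[210:370,170:450],(640,366),interpolation=cv2.INTER_CUBIC)
t=np.vstack([cv2.resize(a[:320],(456,228),interpolation=cv2.INTER_AREA),np.zeros((0,456,3),np.uint8)])
c=np.zeros((594,640,3),np.uint8);c[:366]=b;c[366:,:456]=t
cv2.imwrite('pics/fin.png',c[:,:,::-1])
E
```

```text
[451.08623605 210.62944031 402.74620751]
```

View pics/fin.png

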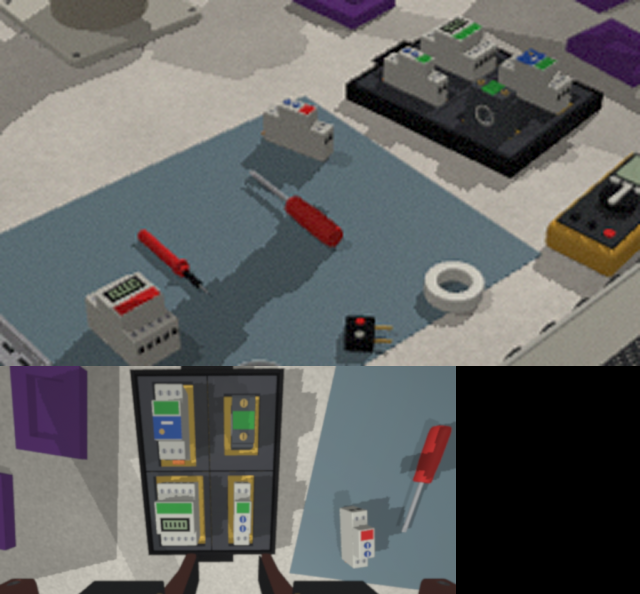

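All four stand upright in their pockets: transducer (169,425), transformer (242,420), meter (176,515) and relay (242,515). The red-sealed meter and relay are untouched and the gripper is clear. Handing in.

```bash
python3 -c "
from h import *
print(ctrl.close_job())"
```

```text
the job is handed in; nothing more can be done
None
```

I packed the green-sealed meter, transducer, relay and transformer upright into their own nests, left both red-sealed units where they stood, and handed the job in at about 30 s; the hand-in call gave no verdict.

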